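# Free the printer bed's tapered transport plug and home the bed

### The arm

A 7-joint arm with a two-finger parallel gripper is mounted at the origin on the work surface. World frame = base frame: x ahead of the robot, y to its left, z up, the work surface at z = 0. Lengths are in m, angles in rad, forces in N, time in s.
With the tool pointing down it reaches from about 0.4 to 0.85 m from the base axis. Payload 10.4 kg.
Tool frame: the origin (TCP) lies on the front face of the gripper's body, between the roots of the fingers; the fingertips stand 73 mm ahead of it and the grasp point (between the pads) lies 54 mm ahead of it; x points along the fingers, y is the direction in which the jaws open and shut, and the axes are right-handed (so a half turn about x gives the same grasp; the last joint's range is limited). The gripper opens to 85 mm and grips with 20 to 120 N. Pads are 22 mm wide; open, the fingers measure 114 mm over their backs; the gripper's body (76 mm by 85 mm) begins 54 mm behind the grasp point. The pads swing forward as they close: fully open they stand 13 mm farther back than shut.
Start: joints at [1.181, 0.332, -0.065, 1.46, 0.022, 1.35, -0.088], TCP at [0.224, -0.583, 0.304] pointing down, gripper open.
Joint ranges: [-2.6, 2.6], [-0.5, 2.12], [-1.47, 1.34], [0.16, 2.42], [-1.27, 4.41], [0.06, 2.06], [-2.6, 2.6]. Speed limits (rad/s): [2.22, 2.22, 2.79, 2.79, 3.14, 3.14, 3.14].

### API

Orientations are given as a unit quaternion [x, y, z, w].
In Python, from workcell import manip gives the robot as it stands. The module is installed in compiled form; this text tells all that it offers.
- The arm moves only by the tool arm_command, never from a script. Its argument "moves" is a list that holds one entry, the list of rows, each a list of 5 numbers: the closure, from 0 (fully open) to 1 (shut), then the shift along the tool's x, y, z in units of 25 mm (1.0 is 25 mm), then the turn about the tool's x in degrees. A call has 1 to 12 rows; each row shifts and turns the commanded pose from where the row before left it, along the tool's axes as they then stand; what a row does not reach is not made up. A row lasts 1/12 s, in which the tool goes at most 41.7 mm and 7.16 degrees, less where a joint would pass 70% of its speed; a pose out of reach is approached as far as the arm can. A call is refused whole if a number of a shift passes 1 or a number of a turn 7.16, either way. A call with a gripper value outside its range is refused whole. The fingers move at their own pace and stop on an object; "force" is the grip in N (left out, the last holds). Time passes only in rows, so rows that do not move let the fingers close. It gives the time, the measured TCP pose, the force and the opening at its end, in the units of the state.
- manip.get_obs(): the state, without advancing time (a new reading comes with each control period).
- manip.camera(name): name is "scene" or "side" or "wrist"; returns the picture (420x560x3 uint8, red, green, blue); there is no depth.
- manip.camera_info(name): a dict with "vfov" (degrees; the focal length in pixels is half the picture's height over the tangent of half this angle, whatever the lens; pixels are square), "cx", "cy" (the principal point, pixels), "pose" (4x4, takes a point from camera to world coordinates). Camera axes: x right, y down, z forward; pixel columns grow to the right and rows downward; lengths in m; the calibration is good to about 2 mm. A picture is of the moment at which its call begins: read the wrist's pose just before it. camera_info takes no time and is no camera call; for the wrist camera it gives the pose at the moment of the call.
- manip.hand_in(): hands the job in, once; it reports no verdict.
Trained networks look in the newest picture that a camera, given by its name, has taken for a name from the list of things; names that differ only in an ending like _2 or _b are one class to them, and where a whole thing is asked for, a point or a joint stands for the part that bears it (a point fixed in the world has none). Each returns a list of dicts, best first, with "confidence" (0 to 1); they miss things now and then, are a little off and sometimes report something else, mostly with a low value. They report only what shows in the picture. A call takes as long as a camera call. They do not tell look-alikes from the thing itself.
- manip.regions_of(query, camera): "mask" (420x560 bool, what is visible of it) and "rect" ([left, top, right, bottom] in pixels, round what is visible of it).
- manip.pinpoint(query, camera): "pixel" ([row, column] in pixels: a listed point, or the origin of a listed thing).
The state is a dict: "clock": time; "joint_pos": joint angles; "joint_velocities": joint speeds; "tau": joint torques, N m; "position": TCP position; "ee_rot": TCP orientation; "ft_force": force on the tool from outside, world axes, zero at the start; "torque": the same for the moment, N m; "grip_width": opening from 0.0 (shut) to 1.0 (fully open).
Only numpy, scipy, OpenCV 4.12 (cv2) and the standard library are available. Lean on these libraries where they do the work, as an engineer would, in place of code of your own. Each camera call takes 0.05 s, during which the arm holds its last target.

### The job

The bed of the half-built printer is locked by an orange tapered transport plug. Twist the plug to break it free, pull it straight out and leave it in the yellow bin; then slide the bed by its orange tab fully home, away from the lever until it meets its stop, and last swing the red-balled clamp lever fully over towards the side where the bed is. Leave the motor, gear and bottle where they are.

Things in the scene. Friction and masses are not known exactly. Their poses are not given: they have to be found in the camera images.
- frame: Fixed bed axis of a desktop printer, green printed parts with steel rods, standing on the table. Origin on the table on the upright axis of the plug's socket. Its +x points from the plug to the bed, +y along the bed's travel towards home, z up. The socket block is 70 x 70 mm, 46 mm high; the end plates stand at y = -115 and +175 mm, 53 mm high, from x = 35 to 195 mm.
- plug_mid (a point): Centre of the loose orange tapered lock plug (60 g, 92 mm long), 46 mm above its tip. z: tip to handle; x: long side of the handle. From the tip up: shank 18 to 23 mm thick, 36 mm long; taper 35 to 41 mm thick, 16 mm high; collar 56 mm wide, 6 mm thick; handle bar 44 (x) by 14 mm (y), 34 mm high. Starts upright in its socket, x along the frame's x, this point 58 mm over the table.
- plug_grip (a point): Point on the plug's axis in its handle bar, 78 mm above its tip (32 mm above plug_mid, 20 mm above the collar's top face), a good height to grip. Grip the 14 mm thickness (along y). Same axes as plug_mid.
- plug_tip (a point): Centre of the plug's tip. Two side lugs (33 mm over both, along x) stand 10 to 21.5 mm above it.
- socket (a point): Mouth of the fixed socket on the plug's axis, 46 mm over the table, under the bed's ear. While seated, lips over the lugs stop a straight pull. The plug turns stiffly (about 0.2 N m) either way, up to 1.4 rad; beyond 0.8 rad it is free (1.05 is a good turn), and then lifts straight up; its tip clears the ear after 52 mm.
- bed (a joint): Travel of the bed along the frame's +y, in m: 0 locked by the plug, 0.08 home at the stop. Needs about 2 N; stays where left.
- bed_tab (a point): Centre of the upright orange tab on the bed's near edge, 26 mm (frame x) by 12 mm (frame y), 36 mm high; centre 84 mm over the table. It moves with the bed: a glass plate on a red one, 150 x 140 mm, its top 67 mm over the table, with a small orange print in the middle and a green ear, 64 mm high, round the plug.
- lever (a joint): Clamp lever, rad: at 0 it leans 0.5 rad towards the frame's -x, at 1.0 (fully over) it leans 0.5 rad towards the frame's +x. Light friction (under 1 N at the ball); stays where left.
- lever_tip (a point): Centre of the red ball (26 mm diameter) at the end of the lever. The lever is 80 mm long, a 10 mm steel rod, and pivots about the frame's y axis at x = 0, y = -100, z = 42 mm in the frame.
- yellow_bin: Fixed open yellow bin, 150 mm (x) by 130 mm (y), 50 mm high, walls and floor 4 mm. Origin: centre of its underside. It is left or right of the frame.
- grey_bin: Fixed open grey bin of the same size, with small parts in it, on the other side. Not for the plug. Origin: centre of its underside.
- motor_mid (a point): Bystander: loose black and silver motor, 42 mm square, 62 mm high with its shaft; point 20 mm above its foot.
- gear_mid (a point): Bystander: loose green gear lying flat, 66 mm diameter, 22 mm high; point half-way up.
- bottle_mid (a point): Bystander: loose blue bottle, 48 mm diameter, 110 mm high; point half-way up.
Things that resemble listed ones, but are neither listed nor needed, are in the scene too. There is more than one size of the part that bears plug_mid; the job needs the middle-sized.

How it is judged:
By the outcome, as a careful person would: the job done as asked, in the order asked, and still so for the second after the job is handed in, with the robot touching nothing.
It also fails if it takes over 61 s, if anything falls off the work surface, if the arm or the gripper's body presses on something with over 40 N, if the wrist force passes 120 N, or if a joint passes its speed limit or range.

## Working session

There is one attempt and no reset: what is moved stays moved. The work goes in short steps, Python scripts to look and compute and a tool call to move; the robot and the scene stay as the last step left them, time stands still between calls to the robot, and variables do not carry over. Pictures are saved under pics/ and viewed, and the job is handed in when it is done.

Besides the shell and the picture viewer there is one more tool, called after "Emit:" as name(argument=value, ...), one argument or row to a line, values as JSON. arm_command: Moves the arm, as the interface text tells. Its arguments: {"type":"object","properties":{"moves":{"type":"array","items":{"type":"array","items":{"type":"array","items":{"type":"number"}}}},"force":{"type":"number"}},"required":["moves"]}

```bash
mkdir -p pics; ls; python3 - <<'E'
from workcell import manip
import cv2
for n in ("scene","side","wrist"):
    i=manip.camera_info(n); print(n,i)
    im=manip.camera(n); cv2.imwrite(f"pics/{n}0.png",im[:,:,::-1])
print(manip.get_obs())
E
```

```text
pics
scene {'vfov': 42.46184858875112, 'cx': 279.61827094173145, 'cy': 208.82345465470587, 'pose': array([[ 0.21721908,  0.61922982, -0.7545663 ,  1.62580504],
       [ 0.97594694, -0.12309752,  0.17992938, -0.27286368],
       [ 0.0185324 , -0.77550076, -0.63107458,  0.98077024],
       [ 0.        ,  0.        ,  0.        ,  1.        ]])}
side {'vfov': 52.408045426729245, 'cx': 282.7128202359526, 'cy': 202.8191691852076, 'pose': array([[-0.7955237 , -0.40332919,  0.45218095,  0.07987295],
       [-0.60591715,  0.52640343, -0.59645942,  0.5835066 ],
       [ 0.00253989, -0.7484818 , -0.66315047,  0.7541631 ],
       [ 0.        ,  0.        ,  0.        ,  1.        ]])}
wrist {'vfov': 70.60396031838596, 'cx': 277.795957206218, 'cy': 210.47631818082496, 'pose': array([[ 3.58403415e-01, -8.89076741e-01, -2.84762254e-01,
         2.96488335e-01],
       [-9.33566397e-01, -3.41610753e-01, -1.08424519e-01,
        -5.54682230e-01],
       [-8.80130284e-04,  3.04704189e-01, -9.52446630e-01,
         3.73847104e-01],
       [ 0.00000000e+00,  0.00000000e+00,  0.00000000e+00,
         1.00000000e+00]])}
{'clock': 0.15, 'joint_pos': array([ 1.18139995,  0.33272805, -0.06467331,  1.46071107,  0.02160596,
        1.34989033, -0.08846964]), 'joint_velocities': array([ 0.00072801, -0.00324917,  0.0006171 , -0.00090239, -0.00076123,
        0.00064913, -0.00085557]), 'tau': array([ 7.14346606e-04, -6.25826740e+01,  4.91088058e-02, -3.91853213e+01,
        1.62749912e-02,  7.54690234e-03, -1.63307942e-05]), 'position': array([ 0.22406231, -0.5832539 ,  0.30331558]), 'ee_rot': array([-0.69515978, -0.12932199,  0.6953338 , -0.12860636]), 'ft_force': array([-0.00655176,  0.21269646, -0.58306889]), 'torque': array([ 0.00343518, -0.04088503,  0.04716693]), 'grip_width': 0.9981495058780346}
```

View pics/scene0.png

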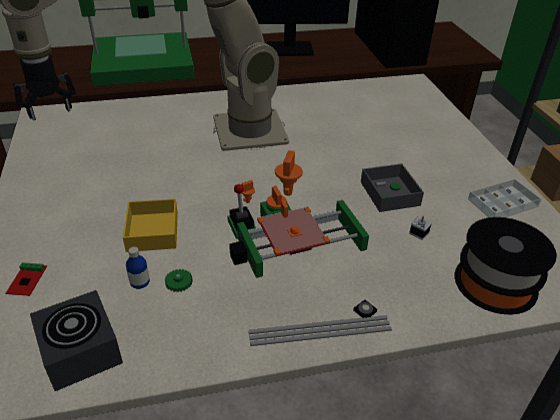

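View pics/side0.png

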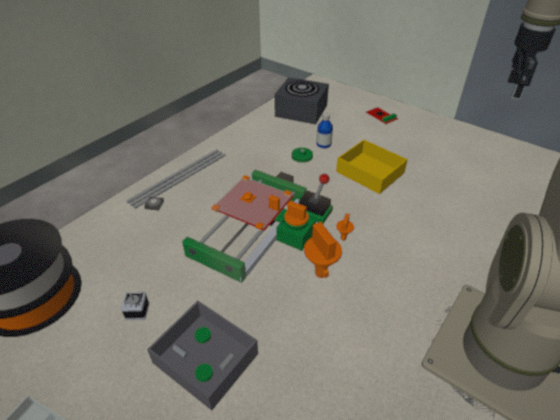

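View pics/wrist0.png

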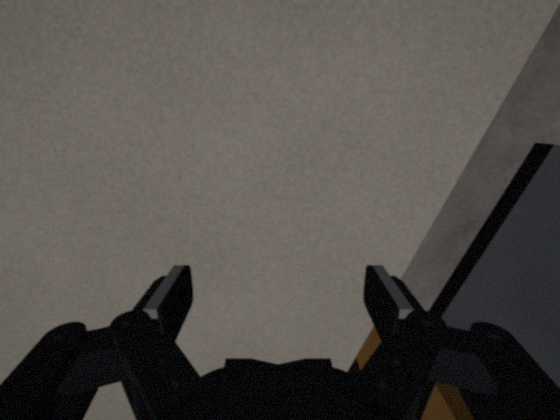

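The scene view shows the mid plug seated in the socket near (278,200), a big loose plug at (289,172) and a small one at (248,190). In the side view they are at (296,215), (322,250) and (346,227). The yellow bin is at scene (152,225) and side (372,165).

```bash
cat > h.py <<'E'
import numpy as np, cv2
from workcell import manip
from scipy.spatial.transform import Rotation as R
def K(i):
    f=210/np.tan(np.radians(i["vfov"]/2)); return np.array([[f,0,i["cx"]],[0,f,i["cy"]],[0,0,1]])
def proj(n,p,i=None):
    i=i or manip.camera_info(n); T=np.linalg.inv(i["pose"]); q=T[:3,:3]@np.asarray(p)+T[:3,3]; q=K(i)@q; return q[:2]/q[2]
def P(i): return K(i)@np.linalg.inv(i["pose"])[:3]
def tri(n1,uv1,n2,uv2):
    i1,i2=manip.camera_info(n1),manip.camera_info(n2)
    X=cv2.triangulatePoints(P(i1),P(i2),np.array(uv1,float).reshape(2,1),np.array(uv2,float).reshape(2,1))[:,0]; return X[:3]/X[3]
def onz(n,uv,z,i=None):
    i=i or manip.camera_info(n); d=i["pose"][:3,:3]@np.linalg.inv(K(i))@np.array([uv[0],uv[1],1.]); o=i["pose"][:3,3]; return o+d*(z-o[2])/d[2]
E
python3 - <<'E'
from h import *
q=["plug_grip","plug_mid","socket","bed_tab","lever_tip","yellow_bin","frame","grey_bin"]
for k in q:
    r={}
    for n in("scene","side"):
        r[n]=manip.pinpoint(k,n); print(k,n,[(np.round(d["pixel"][::-1]),round(d["confidence"],2)) for d in r[n][:4]])
    for a in r["scene"][:3]:
        for b in r["side"][:3]:
            X=tri("scene",a["pixel"][::-1],"side",b["pixel"][::-1])
            e=max(np.linalg.norm(proj("scene",X)-a["pixel"][::-1]),np.linalg.norm(proj("side",X)-b["pixel"][::-1]))
            if e<4: print("   ",np.round(X,4),round(e,2))
E
python3 - <<'E'
import cv2
a=cv2.imread('pics/scene0.png')[140:280,210:380];b=cv2.imread('pics/side0.png')[150:290,180:370]
cv2.imwrite('pics/crops.png',cv2.hconcat([cv2.resize(a,(400,330),interpolation=2),cv2.resize(b,(400,330),interpolation=2)]))
E
```

```text
plug_grip scene [(array([277., 195.]), 0.83), (array([286., 162.]), 0.63), (array([245., 182.]), 0.44)]
plug_grip side [(array([295., 209.]), 0.91), (array([322., 239.]), 0.76), (array([342., 225.]), 0.7), (array([295., 236.]), 0.44)]
    [ 0.4987 -0.0146  0.0878] 0.94
    [0.385  0.0396 0.1097] 1.72
plug_mid scene [(array([289., 177.]), 0.77), (array([246., 193.]), 0.71), (array([277., 203.]), 0.57)]
plug_mid side [(array([324., 257.]), 0.93), (array([296., 218.]), 0.89), (array([340., 228.]), 0.72), (array([136., 304.]), 0.21)]
    [0.3793 0.0477 0.058 ] 2.15
    [0.462  0.0298 0.1163] 0.8
    [ 0.406  -0.08    0.0345] 1.62
    [ 0.4964 -0.0136  0.0607] 1.05
socket scene [(array([275., 207.]), 0.86), (array([420., 227.]), 0.46)]
socket side [(array([296., 222.]), 0.89)]
    [ 0.4971 -0.017   0.0442] 0.28
bed_tab scene [(array([286., 208.]), 0.82)]
bed_tab side [(array([276., 203.]), 0.58)]
    [ 0.5501 -0.0019  0.085 ] 2.29
lever_tip scene [(array([278., 191.]), 0.52), (array([240., 188.]), 0.49)]
lever_tip side [(array([325., 179.]), 0.7)]
    [ 0.4854 -0.1128  0.1182] 1.98
yellow_bin scene [(array([152., 230.]), 0.88), (array([388., 193.]), 0.19)]
yellow_bin side [(array([368., 174.]), 0.58)]
    [ 0.4765 -0.352  -0.0007] 1.48
frame scene [(array([273., 223.]), 0.85)]
frame side [(array([293., 237.]), 0.67)]
    [ 0.5013 -0.0206 -0.0082] 1.21
grey_bin scene [(array([388., 194.]), 0.6), (array([276., 194.]), 0.58)]
grey_bin side [(array([370., 176.]), 0.6), (array([206., 359.]), 0.56)]
    [ 0.4422  0.3429 -0.0056] 0.81
```

View pics/crops.png

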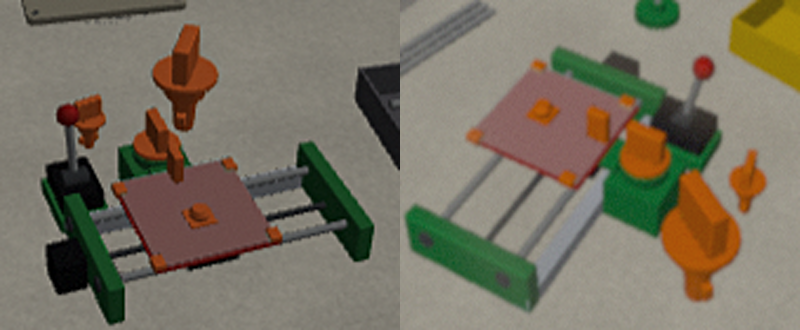

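```bash
cat >> h.py <<'E'
def F(o,yaw,p):
    c,s=np.cos(yaw),np.sin(yaw); p=np.atleast_2d(np.asarray(p,float)); return np.c_[o[0]+c*p[:,0]-s*p[:,1],o[1]+s*p[:,0]+c*p[:,1],p[:,2]]
E
python3 - <<'E'
from h import *
o=(0.4975,-0.0155); yaw=np.radians(14)
pts=F(o,yaw,[[35,175,53],[195,175,53],[35,-115,53],[195,-115,53],[35,175,0],[195,175,0],[0,0,70],[0,0,104],[-38.4,-100,112.2],[-35,-35,46],[-35,35,46],[54,0,84]])if 0 else F(o,yaw,np.array([[35,175,53],[195,175,53],[35,-115,53],[195,-115,53],[35,175,0],[195,175,0],[0,0,70],[0,0,104],[-38.4,-100,112.2],[-35,-35,46],[-35,35,46],[54,0,84]])/1000)
out=[]
for n,(x,y,w,h) in (("scene",(210,140,180,150)),("side",(170,150,200,150))):
    im=cv2.resize(cv2.imread(f"pics/{n}0.png")[y:y+h,x:x+w],None,fx=4,fy=4,interpolation=2)
    for p in pts:
        u=(proj(n,p)-(x,y)+.5)*4; cv2.drawMarker(im,tuple(int(v) for v in u),(255,255,0),0,12,1)
    cv2.imwrite(f"pics/fit_{n}.png",im)
o=manip.get_obs(); r=R.from_quat(o["ee_rot"]).as_matrix(); print(np.round(r,3),o["clock"])
E
```

```text
[[ 0.     0.359 -0.933]
 [-0.    -0.933 -0.359]
 [-1.     0.    -0.   ]] 0.95
```

View pics/fit_scene.png

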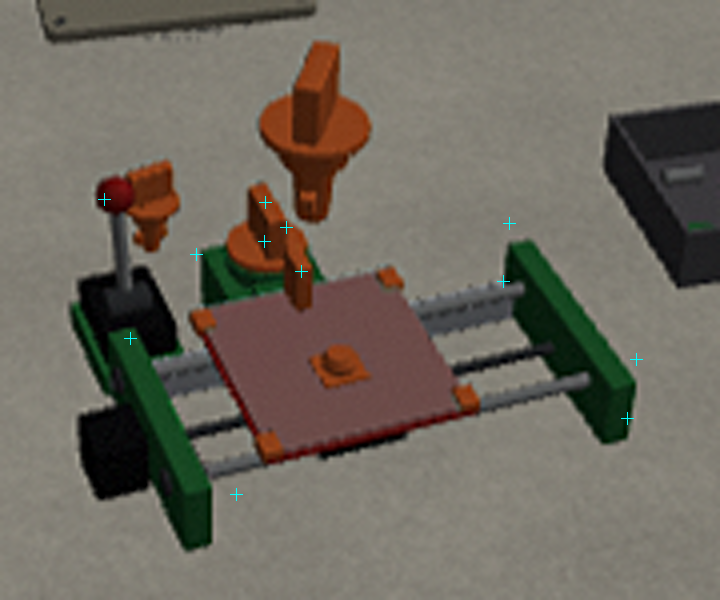

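View pics/fit_side.png

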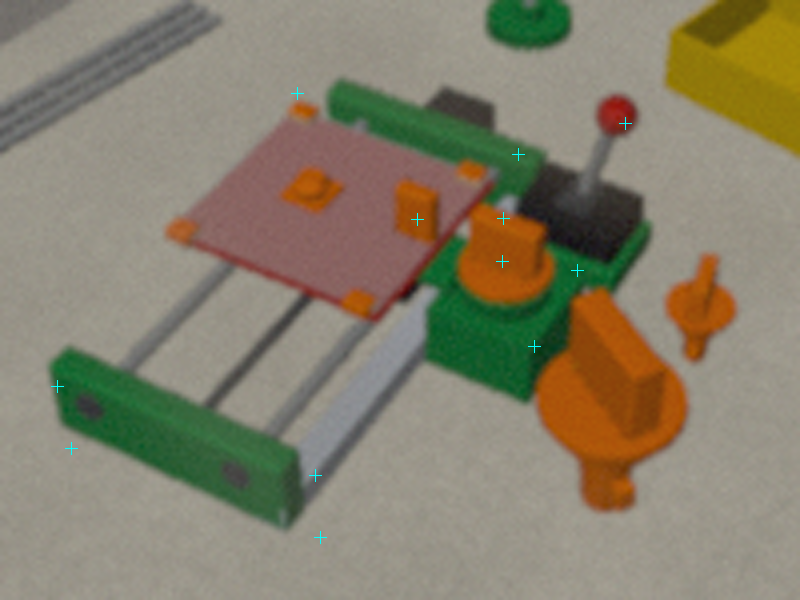

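```bash
python3 - <<'E'
from h import *
from scipy.optimize import least_squares
M=np.array([[35,175,53],[195,175,53],[35,-115,53],[195,-115,53],[-38.4,-100,112.2],[0,0,104]])/1000
S=np.array([[522,243],[622,382],[124,333],[200,487],[115,195],[265,190]])/4-.5+[210,140]
D=np.array([[291,455],[62,355],[538,158],[338,88],[617,115],[508,215]])/4-.5+[170,150]
I={n:manip.camera_info(n) for n in("scene","side")}
def f(v,full=False):
    p=F(v[:2],v[2],M); return np.r_[[proj("scene",q,I["scene"])-s for q,s in zip(p,S)],[proj("side",q,I["side"])-s for q,s in zip(p,D)]].ravel()
r=least_squares(f,[.4975,-.0155,.15],loss="soft_l1"); print(r.x,np.degrees(r.x[2])); print(np.round(f(r.x).reshape(-1,2),1))
for a,b in zip(S,D): print(np.round(tri("scene",a,"side",b),4))
E
```

```text
[ 0.49697872 -0.0155343   0.14496693] 8.305993450926593
[[-1.4 -1.2]
 [ 0.6  0.1]
 [-1.2 -1.1]
 [-0.2  0.9]
 [-2.5 -1.4]
 [ 0.   2.9]
 [ 0.1  1.2]
 [-2.1 -0.3]
 [-0.1 -0.4]
 [-2.8 -1.3]
 [ 5.5  4.3]
 [-0.9  0.9]]
[0.5103 0.1633 0.0526]
[0.6619 0.1843 0.0517]
[ 0.549  -0.1226  0.0507]
[ 0.6997 -0.1009  0.0503]
[ 0.4889 -0.1164  0.1191]
[ 0.4929 -0.0144  0.1103]
```

Candidates for the plug are scene (278,200) seated in the socket, (289,172) large and loose, and (248,190) small and loose. I choose the one in the socket block. The crop confirms its size lies between the other two and that it sits under the bed's ear. The frame yaw is about 7.8° with its origin near (0.496,-0.0145).

Emit:
arm_command(
  moves=[
    [[0,0,-0.5,-0.5,0],[0,0,-0.9,-0.95,0],[0,0,-0.9,-0.95,0],[0,0,-0.9,-0.95,0],[0,0,-0.9,-0.95,0],[0,0,-0.9,-0.95,0],[0,0,-0.9,-0.95,0],[0,0,-0.9,-0.95,0],[0,0,-0.9,-0.95,0],[0,0,-0.9,-0.95,0],[0,0,-0.9,-0.95,0],[0,0,-0.5,-0.5,0]],
  ],
)

```text
clock: 1.95
position: [0.3811, -0.2524, 0.3043]
ee_rot: [0.695, 0.13, -0.695, 0.13]
ft_force: [-0.3, 0.2, 0.5]
grip_width: 0.996
```

```bash
python3 - <<'E'
from h import *
o=manip.get_obs(); print(o["clock"],o["position"],o["joint_pos"]); print(np.round(R.from_quat(o["ee_rot"]).as_matrix(),3))
E
```

```text
1.95 [ 0.38111064 -0.25240572  0.30427169] [ 0.84642128 -0.02225753 -0.35306559  1.86460359 -0.00833521  1.29705201
 -0.70471998]
[[ 0.001  0.362 -0.932]
 [-0.    -0.932 -0.362]
 [-1.     0.    -0.001]]
```

Emit:
arm_command(
  moves=[
    [[0,0,-0.9,-0.95,0],[0,0,-0.9,-0.95,0],[0,0,-0.9,-0.95,0],[0,0,-0.9,-0.95,0],[0,0,-0.9,-0.95,0],[0,0,-0.9,-0.95,0],[0,0,-0.9,-1.0,0],[0,0,-0.9,-1.0,0],[0,0,0,0,6.6],[0,0,0,0,6.6],[0,0,0,0,0]],
  ],
)

```text
clock: 2.87
position: [0.4948, -0.0183, 0.3039]
ee_rot: [0.706, 0.047, -0.706, 0.047]
ft_force: [0.2, -1.1, -0.3]
grip_width: 1.001
```

```bash
python3 - <<'E'
from h import *
o=manip.get_obs(); print(o["clock"],o["position"],o["joint_pos"]); print(np.round(R.from_quat(o["ee_rot"]).as_matrix(),3))
i=manip.camera_info("wrist"); im=manip.camera("wrist").copy()[:,:,::-1].copy()
for k in ("plug_grip","plug_mid","bed_tab","lever_tip","socket"):
    print(k,[(np.round(d["pixel"][::-1]),round(d["confidence"],2)) for d in manip.pinpoint(k,"wrist")[:3]])
yaw=.137;oo=(.4957,-.0143)
for p in F(oo,yaw,np.array([[22,7,104],[22,-7,104],[-22,7,104],[-22,-7,104],[0,0,104],[35,175,53],[35,-115,53]])/1000):
    u=proj("wrist",p,i); cv2.drawMarker(im,tuple(int(round(v)) for v in u),(255,255,0),0,10,1)
cv2.imwrite("pics/w1.png",im)
E
```

```text
2.8667 [ 0.4948154  -0.01830285  0.30390473] [ 0.54183609  0.08756131 -0.62361901  1.76737569  0.05297802  1.30336423
 -1.53268978]
[[ 0.     0.132 -0.991]
 [ 0.    -0.991 -0.132]
 [-1.     0.    -0.   ]]
plug_grip [(array([317., 274.]), 0.88), (array([200., 303.]), 0.86), (array([272., 200.]), 0.67)]
plug_mid [(array([311., 264.]), 0.61), (array([273., 188.]), 0.6), (array([210., 279.]), 0.59)]
bed_tab [(array([274., 135.]), 0.74)]
lever_tip [(array([381., 229.]), 0.75), (array([273., 137.]), 0.28)]
socket []
```

View pics/w1.png

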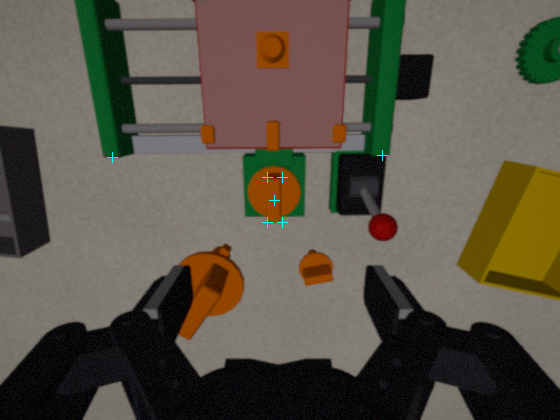

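Emit:
arm_command(
  moves=[
    [[0,0.5,-0.15,-0.05,0],[0,0.9,0,0,0],[0,0.9,0,0,0],[0,0.9,0,0,0],[0,0.9,0,0,0],[0,0.9,0,0,0],[0,0.8,0,0,0],[0,0.4,0,0,0],[0,0,0,0,0]],
  ],
  force=70,
)

```text
clock: 3.92
position: [0.4943, -0.0152, 0.1471]
ee_rot: [-0.704, -0.049, 0.707, -0.048]
ft_force: [-0.5, -0.5, 0.4]
grip_width: 0.998
```

```bash
python3 - <<'E'
from h import *
o=manip.get_obs(); print(o["clock"],o["position"],o["ft_force"])
cv2.imwrite("pics/w2.png",manip.camera("wrist")[:,:,::-1]); cv2.imwrite("pics/s2.png",cv2.resize(manip.camera("side")[100:300,200:460,::-1],None,fx=3,fy=3))
E
```

```text
3.9167 [ 0.49430417 -0.0151745   0.14705868] [-0.50577615 -0.51181117  0.43993866]
```

View pics/w2.png

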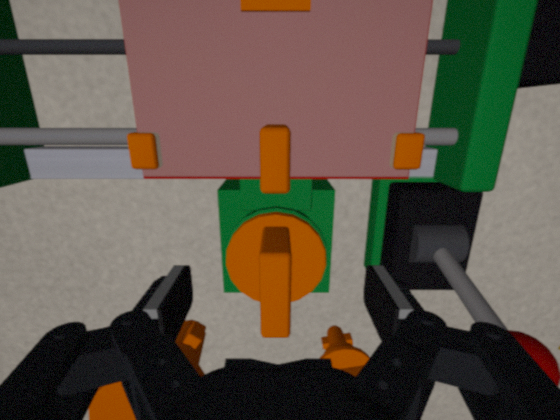

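View pics/s2.png

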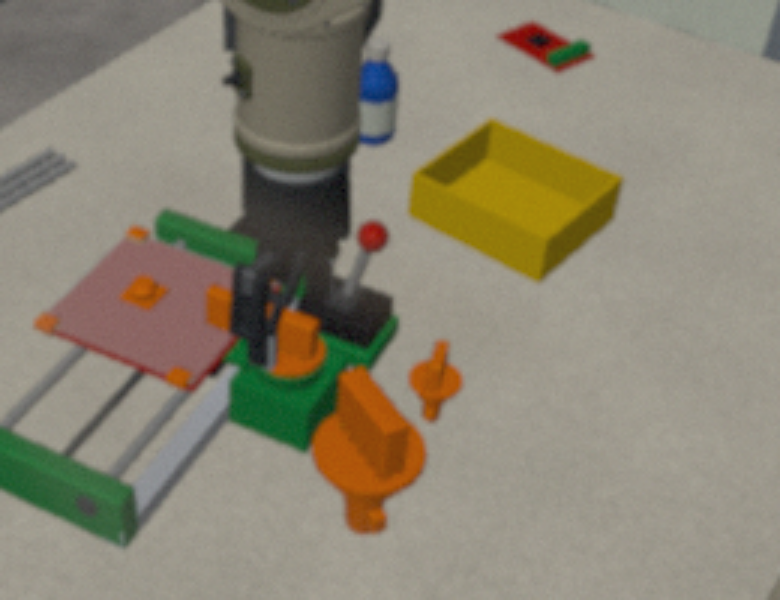

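```bash
python3 - <<'E'
from h import *
o=manip.get_obs(); r=R.from_quat(o["ee_rot"]).as_matrix(); t=o["position"]
for d in ((.06,.0425,0),(.06,-.0425,0),(.054,0,0),(.043,.022,0)):
    p=t+r@np.array(d); print(d,np.round(p,4),*(np.round(proj(n,p)) for n in("wrist","side","scene")), (proj("side",p)-(200,100))*3)
for n,px in (("wrist",(262,228)),("wrist",(289,228)),("wrist",(262,335)),("wrist",(290,335))): print(onz(n,px,.104))
E
```

```text
(0.06, 0.0425, 0) [ 0.5016 -0.0571  0.0896] [364. 279.] [304. 199.] [261. 197.] [312.53698496 295.98148472]
(0.06, -0.0425, 0) [0.49   0.0271 0.0896] [194. 279.] [287. 220.] [290. 191.] [260.41652405 360.73410288]
(0.054, 0, 0) [ 0.4958 -0.015   0.0956] [279. 285.] [296. 207.] [276. 192.] [287.3913896  321.66943843]
(0.043, 0.022, 0) [ 0.4988 -0.0368  0.1066] [329. 299.] [300. 198.] [268. 190.] [301.15765615 294.50028604]
[ 0.5272604  -0.00334313  0.104     ]
[ 0.52880093 -0.01456168  0.104     ]
[ 0.47324582 -0.00987608  0.104     ]
[ 0.4750544  -0.02305815  0.104     ]
```

Emit:
arm_command(
  moves=[
    [[0.4,0,0,0,0],[0.7,0,0,0,0],[1,0,0,0,0],[1,0,0,0,0],[1,0,0,0,0],[1,0,0,0,0],[1,0,0,0,0],[1,0,0,0,0]],
  ],
  force=70,
)

```text
clock: 4.68
position: [0.4956, -0.015, 0.1493]
ee_rot: [0.706, 0.048, -0.705, 0.048]
ft_force: [-1.6, -0.0, 5.3]
grip_width: 0.151
```

Emit:
arm_command(
  moves=[
    [[1,0,0,0,-4],[1,0,0,0,-6],[1,0,0,0,-6],[1,0,0,0,-6],[1,0,0,0,-6],[1,0,0,0,-6],[1,0,0,0,-6],[1,0,0,0,-6],[1,0,0,0,-6],[1,0,0,0,-6],[1,0,0,0,-4],[1,0,0,0,0]],
  ],
)

```text
clock: 5.68
position: [0.4953, -0.0142, 0.1493]
ee_rot: [0.579, 0.406, -0.579, 0.406]
ft_force: [-3.9, 2.9, 8.0]
grip_width: 0.153
```

```bash
python3 - <<'E'
from h import *
o=manip.get_obs(); print(o["clock"],o["position"],o["joint_pos"],o["ft_force"],o["torque"]); print(np.round(R.from_quat(o["ee_rot"]).as_matrix(),3))
cv2.imwrite("pics/w3.png",manip.camera("wrist")[:,:,::-1])
E
```

```text
5.6833 [ 0.49527792 -0.01416466  0.14933706] [ 0.63195248  0.29433329 -0.77420207  1.93717718  0.24160207  1.00477507
 -0.59916167] [-3.89450168  2.8861634   7.96633079] [ 0.77931711  0.89906941 -0.13112391]
[[-0.     0.94  -0.34 ]
 [ 0.001 -0.34  -0.94 ]
 [-1.    -0.001 -0.001]]
```

View pics/w3.png

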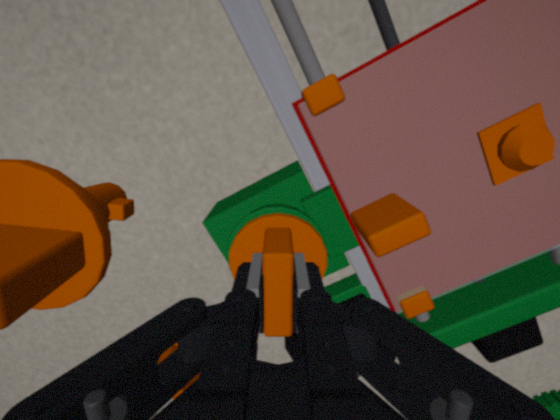

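The plug turned with the gripper: the handle at (278,280) is aligned with the jaws after a turn of about 62°. Next I lift it.

Emit:
arm_command(
  moves=[
    [[1,-0.2,0,0,0],[1,-0.3,0,0,0],[1,-0.4,0,0,0],[1,-0.4,0,0,0],[1,-0.5,0,0,0],[1,-0.5,0,0,0],[1,-0.5,0,0,0]],
  ],
)

```text
clock: 6.32
position: [0.4956, -0.015, 0.2206]
ee_rot: [0.58, 0.404, -0.58, 0.405]
ft_force: [-0.0, 0.6, -0.8]
grip_width: 0.151
```

Emit:
arm_command(
  moves=[
    [[1,-0.8,0,0,0],[1,-1,0,0,0],[1,-1,0,0,0],[1,-0.5,0,0,0],[1,0,0,0,0]],
  ],
)

```text
clock: 6.73
position: [0.4966, -0.0147, 0.3053]
ee_rot: [0.581, 0.403, -0.579, 0.406]
ft_force: [0.1, 0.1, -0.2]
grip_width: 0.153
```

```bash
python3 - <<'E'
from h import *
from scipy.optimize import minimize
o=manip.get_obs(); print(o["clock"],o["position"],o["joint_pos"])
I={}; M={}
for n in("scene","side"):
    im=manip.camera(n); cv2.imwrite(f"pics/{n}4.png",im[:,:,::-1]); I[n]=manip.camera_info(n)
    r=manip.regions_of("yellow_bin",n); print([(d["rect"],d["confidence"]) for d in r[:3]]); M[n]=r[0]["mask"].astype(np.uint8)
B=np.array([[sx*.075,sy*.065,z] for sx in(-1,1) for sy in(-1,1) for z in(0,.05)])
def hull(v,n):
    m=np.zeros((420,560),np.uint8); p=np.array([proj(n,q,I[n]) for q in F(v[:2],v[2],B)])
    cv2.fillConvexPoly(m,cv2.convexHull((p*16).astype(np.int32)),1,shift=4); return m
def c(v): return sum(-(hull(v,n)&M[n]).sum()/(hull(v,n)|M[n]).sum() for n in M)
best=min((minimize(c,[.4765,-.352,a],method="Nelder-Mead",options=dict(initial_simplex=[[.4765,-.352,a],[.4865,-.352,a],[.4765,-.342,a],[.4765,-.352,a+.2]])) for a in(-.6,-.3,0,.3,.6)),key=lambda r:r.fun); print(best.x,best.fun)
a=cv2.imread("pics/scene4.png")[100:290,90:380]; b=cv2.imread("pics/side4.png")[100:290,200:490]
cv2.imwrite("pics/c4.png",cv2.vconcat([cv2.resize(a,(460,300)),cv2.resize(b,(460,300))]))
E
```

```text
6.7333 [ 0.4965561  -0.01469198  0.30527822] [ 0.70445421  0.10821993 -0.80775396  1.75788208  0.08281652  1.3044086
 -0.4739693 ]
[([122.5, 196.7, 175.6, 250.5], 0.79)]
[([335.1, 139.6, 408.8, 196.7], 0.73), ([319.4, 112.4, 333.1, 148.6], 0.71)]
[ 0.6065 -0.152  -6.2   ] 0.0<stdin>:12: RuntimeWarning: overflow encountered in scalar negative
```

View pics/c4.png

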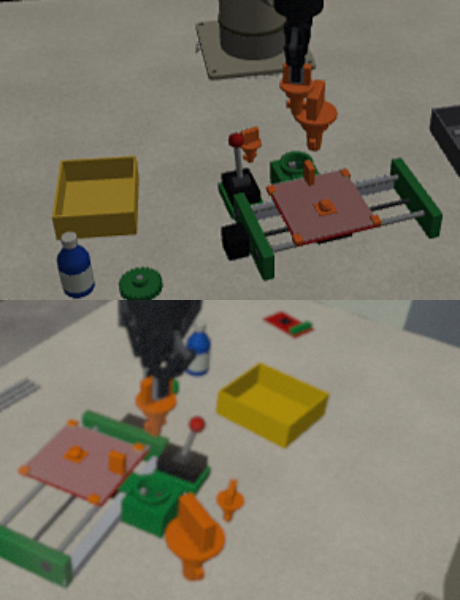

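```bash
python3 - <<'E'
from h import *
from scipy.optimize import minimize
I={}; M={}
for n in("scene","side"):
    im=cv2.imread(f"pics/{n}4.png"); I[n]=manip.camera_info(n)
    hsv=cv2.cvtColor(im,cv2.COLOR_BGR2HSV); m=cv2.inRange(hsv,(20,130,40),(34,255,255))
    k,l,s,_=cv2.connectedComponentsWithStats(m); j=1+s[1:,4].argmax(); print(s[j]); M[n]=(l==j)
B=np.array([[sx*.075,sy*.065,z] for sx in(-1,1) for sy in(-1,1) for z in(0,.05)])
def hull(v,n):
    m=np.zeros((420,560),np.uint8); p=np.array([proj(n,q,I[n]) for q in F(v[:2],v[2],B)])
    cv2.fillConvexPoly(m,cv2.convexHull((p*16).astype(np.int32)),1,shift=4); return m>0
def c(v): return sum(-float((hull(v,n)&M[n]).sum())/(hull(v,n)|M[n]).sum() for n in M)
for a in(-.6,-.3,0,.3,.6):
  r=minimize(c,[.4765,-.352,a],method="Nelder-Mead",options=dict(initial_simplex=[[.4765,-.352,a],[.4865,-.352,a],[.4765,-.342,a],[.4765,-.352,a+.2]])); print(r.x,r.fun)
E
```

```text
[ 123  199   54   53 2516]
[ 336  140   71   54 2307]
[ 0.47496267 -0.35370843 -0.07516054] -1.862289328470234
[ 0.47592794 -0.35425292 -0.07869179] -1.8721139882920173
[ 0.47652186 -0.35377475 -0.07138553] -1.8752217270721485
[ 0.47680692 -0.35372378 -0.07150156] -1.8745688448295432
[ 0.47375232 -0.35411833  1.50845811] -1.667269301668577
```

Emit:
arm_command(
  moves=[
    [[1,0,0.1,0.5,0],[1,0,0.2,0.8,0],[1,0,0.2,1,0],[1,0,0.2,1,0],[1,0,0.2,1,0],[1,0,0.2,1,0],[1,0,0.2,1,0],[1,0,0.2,1,0],[1,0,0.2,1,0],[1,0,0.2,1,0],[1,0,0.2,1,0],[1,0,0.2,1,0]],
  ],
)

```text
clock: 7.93
position: [0.4512, -0.301, 0.3002]
ee_rot: [-0.58, -0.405, 0.58, -0.404]
ft_force: [0.9, -0.1, -0.7]
grip_width: 0.145
```

Emit:
arm_command(
  moves=[
    [[1,0,0.2,1,0],[1,0,0.2,0.7,0],[1,0.5,0,0,0],[1,1,0,0,0],[1,1,0,0,0],[1,1,0,0,0],[1,0.7,0,0,0],[1,0,0,0,0]],
  ],
)

```text
clock: 8.6
position: [0.4451, -0.3413, 0.1917]
ee_rot: [-0.579, -0.408, 0.58, -0.402]
ft_force: [-0.9, 0.8, -0.7]
grip_width: 0.153
```

```bash
python3 - <<'E'
from h import *
o=manip.get_obs(); print(o["clock"],o["position"],o["joint_pos"],o["ft_force"]); r=R.from_quat(o["ee_rot"]).as_matrix();print(np.round(r,3)); print(r.T@(np.array([.4765,-.354,.15])-o["position"])/.025)
out=[]
for n in("scene","side"):
    im=manip.camera(n)[:,:,::-1]; out.append(cv2.resize(im[100:300,100:400] if n=="scene" else im[60:260,230:530],(600,300) if 0 else (450,300)))
cv2.imwrite("pics/c5.png",cv2.vconcat(out))
E
```

```text
8.6 [ 0.44506895 -0.34131912  0.19171364] [ 1.02359416  0.33666057 -0.53284408  1.74028803  0.18523744  1.1226928
  0.08223547] [-0.87685507  0.79178768 -0.7460739 ]
[[-0.005  0.939 -0.344]
 [ 0.005 -0.344 -0.939]
 [-1.    -0.007 -0.003]]
[1.65900079 1.3665021  0.0487656 ]
```

View pics/c5.png

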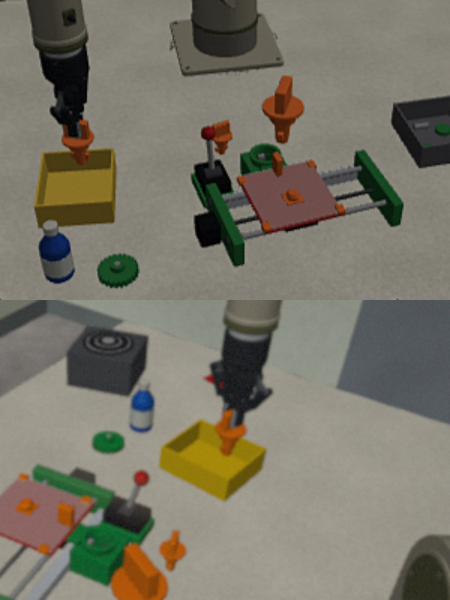

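Emit:
arm_command(
  moves=[
    [[1,0.6,0,0,0],[1,0.6,0,0,0],[1,0.4,0,0,0],[1,0,0,0,0],[0.4,0,0,0,0],[0,0,0,0,0],[0,0,0,0,0],[0,0,0.4,0,0],[0,0,0.8,0,0],[0,0,0.8,0,0],[0,0,0,0,0]],
  ],
)

```text
clock: 9.62
position: [0.4966, -0.3612, 0.1575]
ee_rot: [0.581, 0.404, -0.579, 0.406]
ft_force: [-0.3, 0.4, 0.1]
grip_width: 0.998
```

Emit:
arm_command(
  moves=[
    [[0,-0.6,0,0,0],[0,-1,0,0,0],[0,-1,0,0,0],[0,-1,0,0,0],[0,-1,0,0,0],[0,-0.6,0,0,0]],
  ],
)

```text
clock: 10.12
position: [0.494, -0.3607, 0.2902]
ee_rot: [0.58, 0.403, -0.579, 0.406]
ft_force: [0.5, -0.8, -0.3]
grip_width: 1.002
```

```bash
python3 - <<'E'
from h import *
o=manip.get_obs(); print(o["clock"],o["position"],o["joint_pos"],o["ft_force"]); r=R.from_quat(o["ee_rot"]).as_matrix();print(np.round(r,3))
out=[]
for n in("scene","side"):
    im=manip.camera(n)[:,:,::-1]; cv2.imwrite(f"pics/{n}6.png",im); out.append(cv2.resize(im[100:300,100:400] if n=="scene" else im[60:260,230:530],(450,300)))
cv2.imwrite("pics/c6.png",cv2.vconcat(out))
E
```

```text
10.1167 [ 0.4939662  -0.36067309  0.29020474] [ 0.97590223  0.35680047 -0.53455116  1.49832976  0.18495515  1.33297162
  0.07380778] [ 0.5350174  -0.78261328 -0.33272098]
[[ 0.003  0.939 -0.345]
 [-0.002 -0.345 -0.939]
 [-1.     0.004  0.001]]
```

View pics/c6.png

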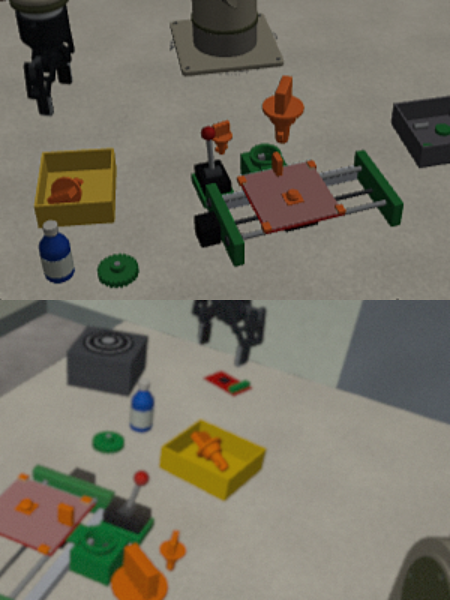

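The plug lies on the floor of the yellow bin, at about (65,188) in the upper crop. Next I measure the tab again while turning the tool.

Emit:
arm_command(
  moves=[
    [[0,0,0,0,5],[0,0,0,0,7],[0,0,0,0,7],[0,0,0,0,7],[0,0,0,0,7],[0,0,0,0,7],[0,0,0,0,7],[0,0,0,0,7],[0,0,0,0,7],[0,0,0,0,1]],
  ],
)

```text
clock: 11.05
position: [0.4932, -0.3604, 0.2859]
ee_rot: [-0.705, -0.046, 0.706, -0.046]
ft_force: [0.4, -0.1, -0.7]
grip_width: 1.001
```

```bash
python3 - <<'E'
from h import *
o=manip.get_obs(); print(o["clock"],o["position"],o["joint_pos"]); r=R.from_quat(o["ee_rot"]).as_matrix();print(np.round(r,3))
px={}
for n in("scene","side"):
    im=manip.camera(n)[:,:,::-1]; cv2.imwrite(f"pics/{n}7.png",im)
for k in ("bed_tab","lever_tip"):
    q=[manip.pinpoint(k,n) for n in("scene","side")]; print(k,[[(d["pixel"][::-1],d["confidence"]) for d in w] for w in q])
    px=[w[0]["pixel"][::-1] for w in q]; X=tri("scene",px[0],"side",px[1]); print(X)
    if k=="bed_tab":print(onz("scene",px[0],.084),onz("side",px[1],.084)); T=X
T=np.array([.5508,-.0055,.29]); print(r.T@(T-o["position"])/.025)
E
```

```text
11.05 [ 0.49322195 -0.36038035  0.28589099] [ 0.8559041   0.33716209 -0.37748642  1.50990175  0.12631803  1.31930986
 -0.97410239]
[[-0.001  0.13  -0.991]
 [ 0.    -0.991 -0.13 ]
 [-1.    -0.     0.001]]
bed_tab [[([283.2, 209.2], 0.85)], [([271.6, 201.6], 0.67)]]
[ 0.55923495 -0.00779748  0.08506228]
[ 0.55691574 -0.00828773  0.084     ] [ 0.56043937 -0.00667741  0.084     ]
lever_tip [[([239.4, 185.8], 0.51)], []]Traceback (most recent call last):
  File "<stdin>", line 8, in <module>
IndexError: list index out of range
```

Emit:
arm_command(
  moves=[
    [[0,0,-0.5,-0.3,0],[0,0,-0.9,-0.3,0],[0,0,-1,-0.3,0],[0,0,-1,-0.3,0],[0,0,-1,-0.3,0],[0,0,-1,-0.3,0],[0,0,-1,-0.3,0],[0,0,-1,-0.3,0],[0,0,-1,-0.3,0],[0,0,-1,-0.3,0],[0,0,-1,-0.3,0],[0,0,-1,-0.3,0]],
  ],
)

```text
clock: 12.35
position: [0.5439, -0.0637, 0.2865]
ee_rot: [0.706, 0.049, -0.705, 0.049]
ft_force: [0.8, -0.3, -0.5]
grip_width: 1.0
```

Emit:
arm_command(
  moves=[
    [[0,0,-1,-0.3,0],[0,0,-0.9,-0.2,0],[0,0,-0.4,-0.2,0],[0,0,0,0,0]],
  ],
)

```text
clock: 12.68
position: [0.5537, -0.0031, 0.2866]
ee_rot: [0.706, 0.05, -0.705, 0.05]
ft_force: [-0.3, -0.5, -0.2]
grip_width: 0.999
```

```bash
python3 - <<'E'
from h import *
o=manip.get_obs(); print(o["clock"],o["position"],o["joint_pos"]); r=R.from_quat(o["ee_rot"]).as_matrix();print(np.round(r,3))
i=manip.camera_info("wrist"); im=manip.camera("wrist")[:,:,::-1].copy()
for d in manip.pinpoint("bed_tab","wrist")[:2]: print(d, onz("wrist",d["pixel"][::-1],.084,i))
hsv=cv2.cvtColor(im,cv2.COLOR_BGR2HSV)
for p in F((.4957,-.0143),.137,np.array([[55.6-13,6,102],[55.6-13,-6,102],[55.6+13,6,102],[55.6+13,-6,102],[55.6,0,84]])/1000):
    u=proj("wrist",p,i); print(np.round(u)); cv2.drawMarker(im,tuple(int(round(v)) for v in u),(255,255,0),0,10,1)
cv2.imwrite("pics/w8.png",im)
E
```

```text
12.6833 [ 0.55371021 -0.00310323  0.28659904] [ 0.44549625  0.23931394 -0.60284566  1.65149117  0.13926719  1.2936132
 -1.61101429]
[[ 0.001  0.141 -0.99 ]
 [ 0.001 -0.99  -0.141]
 [-1.    -0.001 -0.001]]
{'pixel': [202.2, 281.0], 'confidence': 0.92} [ 0.55282185 -0.00558135  0.084     ]
{'pixel': [299.5, 524.8], 'confidence': 0.6} [ 0.48255435 -0.27926104  0.084     ]
[275. 224.]
[289. 224.]
[275. 196.]
[289. 196.]
[282. 204.]
```

View pics/w8.png

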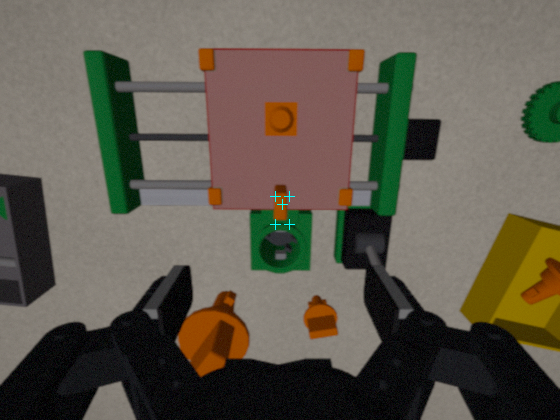

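Emit:
arm_command(
  moves=[
    [[0,0.5,0.1,-0.05,0],[0,0.9,0,0,0],[0,0.9,0,0,0],[0,0.9,0,0,0],[0,0.9,0,0,0],[0,0.9,0,0,0],[0,0.5,0,0,0],[0.4,0,0,0,0],[0.7,0,0,0,0],[1,0,0,0,0],[1,0,0,0,0],[1,0,0,0,0]],
  ],
  force=40,
)

```text
clock: 13.78
position: [0.5557, -0.009, 0.1501]
ee_rot: [0.706, 0.048, -0.705, 0.048]
ft_force: [-0.6, 0.6, 0.1]
grip_width: 0.295
```

Emit:
arm_command(
  moves=[
    [[1,0,0,0,0],[1,0,0,0,0]],
  ],
)

```text
clock: 13.95
position: [0.5552, -0.0058, 0.1501]
ee_rot: [0.706, 0.05, -0.705, 0.048]
ft_force: [-5.2, 9.4, 6.2]
grip_width: 0.13
```

```bash
python3 - <<'E'
from h import *
o=manip.get_obs(); print(o["clock"],o["position"],o["ft_force"],o["grip_width"])
cv2.imwrite("pics/w9.png",manip.camera("wrist")[:,:,::-1])
E
```

```text
13.95 [ 0.55522805 -0.00583621  0.15013926] [-5.1825905   9.36952858  6.23853669] 0.13043825129119924
```

View pics/w9.png

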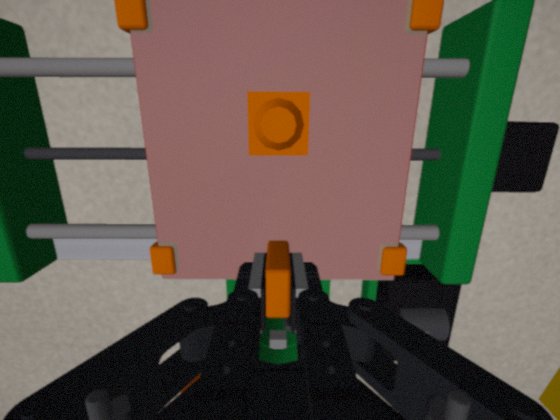

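Emit:
arm_command(
  moves=[
    [[1,0,-0.2,0,0],[1,0,-0.3,0,0],[1,0,-0.3,0,0],[1,0,-0.3,0,0],[1,0,-0.3,0,0],[1,0,-0.3,0,0],[1,0,-0.3,0,0],[1,0,-0.3,0,0],[1,0,-0.3,0,0],[1,0,-0.2,0,0],[1,0,-0.2,0,0],[1,0,0,0,0]],
  ],
)

```text
clock: 15.0
position: [0.5453, 0.0664, 0.1501]
ee_rot: [0.706, 0.049, -0.705, 0.049]
ft_force: [-2.2, 1.2, 7.6]
grip_width: 0.127
```

Emit:
arm_command(
  moves=[
    [[1,0,-0.1,0,0],[1,0,-0.1,0,0],[1,0,-0.1,0,0],[1,0,-0.1,0,0],[1,0,0,0,0]],
  ],
)

```text
clock: 15.42
position: [0.5443, 0.0739, 0.1501]
ee_rot: [0.706, 0.047, -0.705, 0.049]
ft_force: [-2.5, -5.6, 8.5]
grip_width: 0.132
```

Emit:
arm_command(
  moves=[
    [[1,0,-0.1,0,0],[1,0,-0.1,0,0],[1,0,0,0,0]],
  ],
)

```text
clock: 15.67
position: [0.5442, 0.0744, 0.1501]
ee_rot: [0.706, 0.044, -0.705, 0.049]
ft_force: [-0.5, -19.8, 9.9]
grip_width: 0.132
```

```bash
python3 - <<'E'
from h import *
o=manip.get_obs(); print(o["clock"],o["position"],o["ft_force"],o["grip_width"])
cv2.imwrite("pics/w10.png",manip.camera("wrist")[:,:,::-1])
cv2.imwrite("pics/s10.png",cv2.resize(manip.camera("side")[130:300,160:390,::-1],None,fx=3,fy=3))
E
```

```text
15.6667 [0.5442333  0.07440682 0.15012259] [ -0.47844812 -19.81513902   9.93723838] 0.13199858096631661
```

View pics/w10.png

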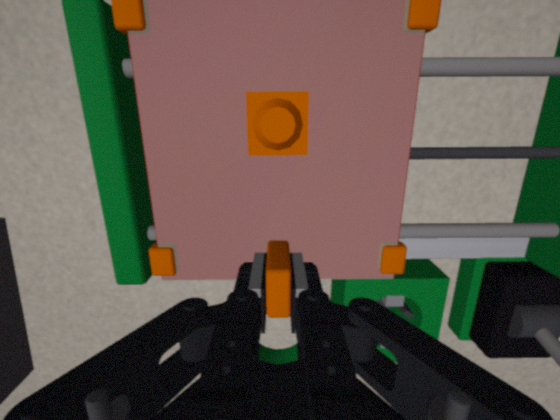

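View pics/s10.png

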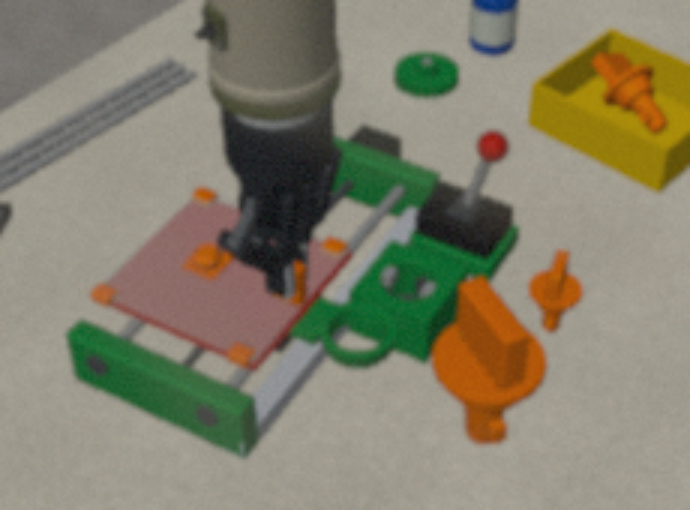

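Bed is at its stop: the force is about 20 N with no motion, after 0.081 m of travel. Release, lift, and go behind the lever.

Emit:
arm_command(
  moves=[
    [[1,0,0.1,0,0],[0.6,0,0,0,0],[0.5,0,0,0,0],[0.5,0,0,0,0],[0.5,-0.4,0,0,0],[0.5,-0.9,0,0,0],[0.5,-1,0,0,0],[0.5,-1,0,0,0],[0.5,-1,0,0,0],[0.5,-1,0,0,0],[0.5,-0.5,0,0,0],[1,0,0,0,0]],
  ],
)

```text
clock: 16.77
position: [0.5441, 0.0785, 0.2973]
ee_rot: [0.707, 0.048, -0.704, 0.048]
ft_force: [-0.1, 0.3, -0.3]
grip_width: 0.375
```

Emit:
arm_command(
  moves=[
    [[1,0,0.6,0.4,0],[1,0,0.9,0.6,0],[1,0,0.9,0.65,0],[1,0,0.9,0.65,0],[1,0,0.9,0.65,0],[1,0,0.9,0.65,0],[1,0,0.9,0.65,0],[1,0,0.9,0.65,0],[1,0,0.3,0.2,0],[1,0,0,0,0]],
  ],
)

```text
clock: 17.6
position: [0.4401, -0.12, 0.2931]
ee_rot: [-0.705, -0.047, 0.706, -0.047]
ft_force: [0.4, 0.3, 0.1]
grip_width: 0.002
```

```bash
python3 - <<'E'
from h import *
o=manip.get_obs(); print(o["clock"],o["position"],o["joint_pos"],o["ft_force"],o["grip_width"]); r=R.from_quat(o["ee_rot"]).as_matrix();print(np.round(r,3))
i=manip.camera_info("wrist"); im=manip.camera("wrist")[:,:,::-1].copy()
d=manip.pinpoint("lever_tip","wrist"); print(d[:2]); 
for q in d[:1]: print(onz("wrist",q["pixel"][::-1],.119,i))
u=proj("wrist",[.4889,-.1164,.119],i); print(u)
cv2.imwrite("pics/w11.png",im)
im=manip.camera("scene")[:,:,::-1]; cv2.imwrite("pics/sc11.png",cv2.resize(im[130:290,100:400],None,fx=2.5,fy=2.5))
print("need",r.T@(np.array([.443,-.1223,.171])-o["position"])/.025)
E
```

```text
17.6 [ 0.44008125 -0.11995824  0.29305923] [ 0.64483225 -0.01032693 -0.47090799  1.87679566 -0.00437173  1.27538423
 -1.26312402] [0.37375334 0.34961747 0.08479274] 0.0015455033272811075
[[-0.001  0.132 -0.991]
 [-0.    -0.991 -0.132]
 [-1.     0.     0.001]]
[{'pixel': [155.5, 280.7], 'confidence': 0.62}, {'pixel': [51.2, 67.7], 'confidence': 0.48}]
[ 0.48631473 -0.11561392  0.119     ]
[282.08319652 152.45656499]
need [ 4.8822187   0.10796185 -0.11052907]
```

View pics/w11.png

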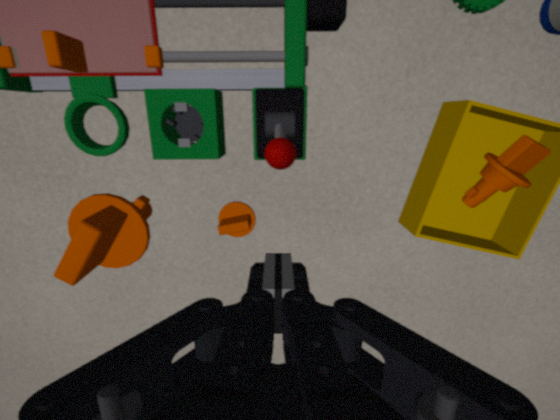

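View pics/sc11.png

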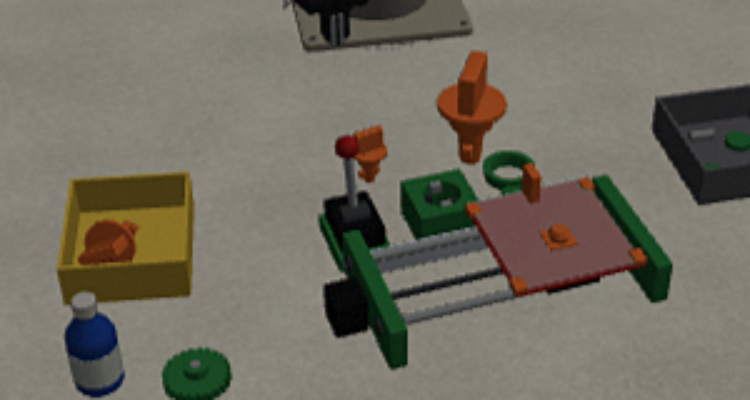

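Emit:
arm_command(
  moves=[
    [[1,0.5,0,0,0],[1,0.9,0,0,0],[1,0.9,0,0,0],[1,0.9,0,0,0],[1,0.9,0,0,0],[1,0.6,0,0,0],[1,0.1,0.1,0,0],[1,0,0,0,0]],
  ],
)

```text
clock: 18.42
position: [0.4418, -0.1194, 0.1732]
ee_rot: [-0.705, -0.049, 0.706, -0.048]
ft_force: [-0.9, -0.4, 0.2]
grip_width: 0.002
```

Emit:
arm_command(
  moves=[
    [[1,0,0,-0.3,0],[1,0,0,-0.3,0],[1,0,0,-0.3,0],[1,0,0,-0.3,0],[1,0,0,-0.3,0],[1,0,0,-0.3,0],[1,0,0,-0.3,0],[1,0,0,-0.3,0],[1,0,0,-0.3,0],[1,0,0,-0.2,0],[1,0,0,0,0]],
  ],
)

```text
clock: 19.33
position: [0.5145, -0.1101, 0.1738]
ee_rot: [0.706, 0.049, -0.705, 0.048]
ft_force: [-0.3, 0.1, -1.7]
grip_width: -0.001
```

```bash
python3 - <<'E'
from h import *
o=manip.get_obs(); print(o["clock"],o["position"],o["ft_force"])
cv2.imwrite("pics/w12.png",manip.camera("wrist")[:,:,::-1])
E
```

```text
19.3333 [ 0.51447715 -0.11013807  0.17382397] [-0.3481542   0.07497263 -1.65806498]
```

View pics/w12.png

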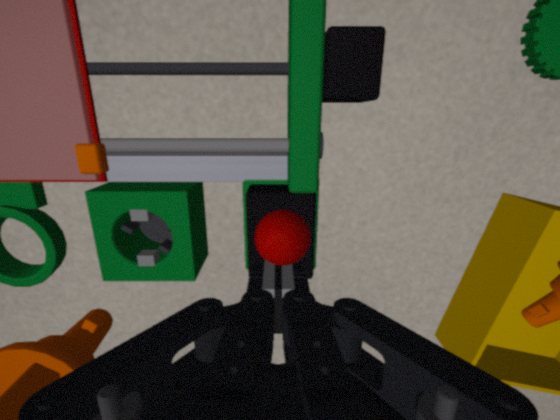

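Ball at (282,237) is moving ahead of the fingers. I keep pushing to the stop.

Emit:
arm_command(
  moves=[
    [[1,0,0,-0.2,0],[1,0,0,-0.2,0],[1,0,0,-0.1,0],[1,0,0,0,0]],
  ],
)

```text
clock: 19.72
position: [0.5239, -0.1095, 0.1732]
ee_rot: [-0.703, -0.048, 0.708, -0.048]
ft_force: [-14.2, -1.1, 6.1]
grip_width: -0.002
```

Emit:
arm_command(
  moves=[
    [[1,0,0,-0.1,0],[1,0,0,-0.1,0],[1,0,0,0,0]],
  ],
)

```text
clock: 19.97
position: [0.5251, -0.1098, 0.1722]
ee_rot: [-0.7, -0.047, 0.711, -0.048]
ft_force: [-31.9, -4.5, 13.9]
grip_width: 0.0
```

The lever is hard against its stop (32 N), at the predicted place. Back off and check.

Emit:
arm_command(
  moves=[
    [[1,0,0,0.3,0],[1,0,0,0.6,0],[1,0,0,0.8,0],[1,0,0,0.6,0],[1,-0.6,0,0,0],[1,-1,0,0,0],[1,-1,0,0,0],[1,-1,0,0,0],[1,-1,0,0,0],[1,0,0,0,0]],
  ],
)

```text
clock: 20.8
position: [0.4759, -0.1161, 0.2941]
ee_rot: [0.708, 0.047, -0.703, 0.049]
ft_force: [0.7, -0.4, 0.2]
grip_width: -0.002
```

```bash
python3 - <<'E'
from h import *
o=manip.get_obs(); print(o["clock"],o["position"],o["ft_force"])
ims=[manip.camera(n)[:,:,::-1].copy() for n in("scene","side")]
q=[manip.pinpoint("lever_tip",n) for n in("scene","side")]
print([[(d["pixel"][::-1],d["confidence"]) for d in w] for w in q])
q2=[manip.pinpoint("bed_tab",n) for n in("scene","side")]
for w in(q,q2):
    if w[0] and w[1]: print(tri("scene",w[0][0]["pixel"][::-1],"side",w[1][0]["pixel"][::-1]))
a,b=F((.4957,-.0143),.137,[[.0384,-.1,.1122],[.0556,.08,.084]]); print("expect",a,b,*(proj(n,a) for n in("scene","side")))
cv2.imwrite("pics/f.png",cv2.vconcat([cv2.resize(ims[0][130:290,100:400],(560,299)),cv2.resize(ims[1][110:290,170:470],(500,300))[:, :] if 0 else cv2.resize(ims[1][120:280,170:470],(560,299))]))
E
```

```text
20.8 [ 0.47588008 -0.11610249  0.29408542] [ 0.706004   -0.37928235  0.18897591]
[[([245.6, 200.4], 0.53), ([138.9, 228.8], 0.22)], [([302.6, 172.6], 0.63)]]
[ 0.5427881  -0.10571228  0.11788494]
[0.54828375 0.06657911 0.08446871]
expect [ 0.54739738 -0.10811866  0.1122    ] [0.53985329 0.07254381 0.084     ] [244.82567101 203.196583  ] [301.21354234 173.49202799]
```

View pics/f.png

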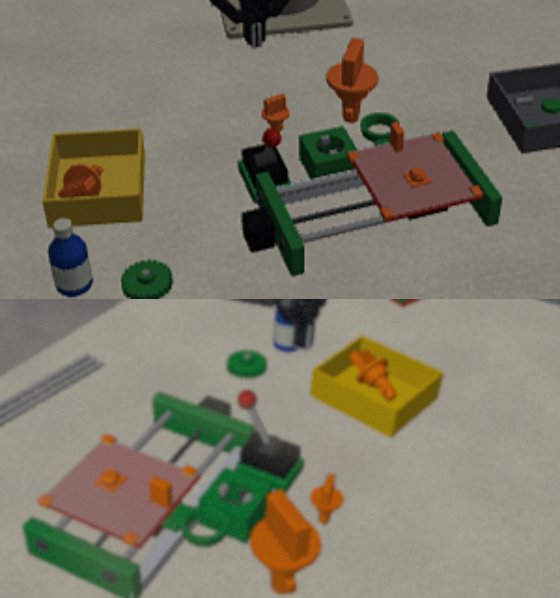

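```bash
python3 - <<'E'
from h import *
i=manip.camera_info("wrist"); im=manip.camera("wrist")[:,:,::-1].copy()
for p,c in((F((.4957,-.0143),.137,[[.0556-.013,.086,.102],[.0556-.013,.074,.102],[0,.08,.064],[.0384,-.1,.1122],[.0195,-.1,.0797]]),(255,255,0)),):
    for q in p: cv2.drawMarker(im,tuple(int(round(v)) for v in proj("wrist",q,i)),c,0,12,1)
cv2.imwrite("pics/w13.png",im)
E
```

```text
(no output)
```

View pics/w13.png

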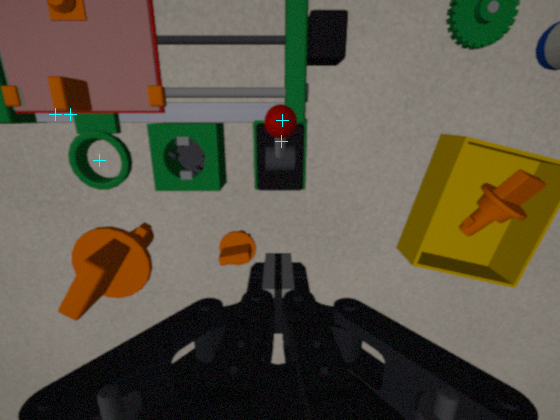

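The predicted home marks fall on the ear centre (100,160), and the fully-over mark falls on the ball (281,121). The plug is in the bin at (505,200). I'm handing it in.

```bash
python3 -c "
from workcell import manip
print(manip.hand_in(), manip.get_obs()['clock'])"
```

```text
the job is handed in; nothing more can be done
the job is handed in; nothing more can be done
```

The job is done in the order asked and handed in at about 21 s of the 61 s allowed; no verdict is reported.

- **Plug:** I twisted the plug in the socket (the middle-sized one) about 62°, pulled it straight up and put it in the yellow bin. It lies on the bin floor.
- **Bed:** I gripped the tab and slid the bed about 80.5 mm. It then stood still under a push of about 20 N, so it had reached its stop.
- **Lever:** I pushed the lever over until it stood still against its stop. The wrist force peaked at about 32 N in the readings.

**Last checks:** The wrist picture put the bed's ear and the red ball where they should be for home and fully over. The two-camera check was less exact. It put the ball about 8 mm and the tab about 10 mm from their expected points. The same check had shown up to 9 mm of scatter in the tab before the bed moved. I relied on the felt stops and the wrist picture. The gripper was clear of everything at hand-in. The bottle and gear look unmoved; I made no separate check of the motor, but the arm never went near it.

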